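# Load the clamping fixture, shut its cover and clamp it

## Task

Swing the fixture's hinged cover all the way back to its stop, feeling that it moves freely, then load the ribbed casting flat in the bottom of the nest and let go of it. Swing the cover fully shut over it, and only then bring the side clamp fully down onto the cover. Leave the other castings and the things on the bench where they are.

Things in the scene. Friction and masses are not known exactly. Their poses are not given: they have to be found in the camera images.
- fixture: fixed shallow aluminium box, open on top, 134 x 100 mm outside, on a 150 x 116 x 10 base plate; left or right on the bench. Origin: centre of underside, z up, +x to the cover's hinge, +y to the clamp. Nest (hollow) 118 along x, 84 along y, centred; floor at z = 24, wall rim at z = 48 mm. Clamp cheeks at y 53 to 75, x -34 to -6, up to z = 88
- cover (a joint): angle (rad) of the grey hinged cover, a frame 134 x 98 x 8 mm with an 80 x 56 mm window: 0 = shut, flat on the nest's rim; 1.9 = right back at its stop. Stiff hinge, 0.22 N m friction: it stays at any angle; up to 3 N at its handle moves it
- cover_knob (a point): centre of the cover's black T-handle: a plain cylinder 26 mm in diameter, 32 mm long, parallel to the hinge axis, on a 10 mm stem in the plane of the cover at the middle of its free edge, 167 mm from the hinge axis. Its flat ends can be pinched from above at every angle and then turn in the grip
- cover_hinge (a point): middle of the cover's hinge axis, which lies along the fixture's y axis at x = 67, z = 52 mm of the fixture (does not move with the cover). At cover angle a the handle lies at x = 67 - 167 cos(a), y = 0, z = 52 + 167 sin(a) mm of the fixture
- clamp (a joint): angle (rad) of the clamp, a small steel arm with a rubber foot on the fixture's +y side: 0 = fully down, foot pressing on the cover's frame; 1.9 = leaning right out. About 0.1 N m of friction: it stays where it is left and needs about 1 to 2 N at its handle
- clamp_knob (a point): centre of the clamp's black T-handle: a plain cylinder 26 mm in diameter, 32 mm long, parallel to the clamp's hinge axis (the fixture's x), on a 10 mm stem, 87.5 mm from the hinge axis; its flat ends can be pinched from above at every angle
- clamp_hinge (a point): the clamp's hinge axis, along the fixture's x axis, at x = -20, y = 66, z = 75 mm of the fixture (does not move with the clamp). At clamp angle b the handle lies at x = -20, y = 66 - 87.5 cos(b + 0.54), z = 75 + 87.5 sin(b + 0.54) mm of the fixture
- casting: the ribbed aluminium casting for the fixture: base 100 (x) x 66 (y) x 12 mm; upright rib in its middle 40 long (x), 14 thick (y), top 48 above the underside; low domes (22 wide, top at 22) at x = +-36. Origin: centre of underside, z up. 0.28 kg. Fits the nest flat with its x along the fixture's x, either way round; the rib stands up through the shut cover's window
- mat: black rubber mat 250 x 260 x 4 mm, fixed, on which the three castings lie. Origin: centre of the underside
- domed_casting: another casting, bystander: bar 106 x 46 x 12 mm with three domes in a row (top at 34 mm), no rib. Origin: centre of the underside
- round_casting: another casting, bystander: round blunt cone, 76 mm across, 40 mm high. Origin: centre of the underside
- bottle: white plastic bottle, 48 mm diameter, 150 mm tall, standing close to the fixture on its -y side, bystander. Origin: centre of the underside
- pot: open dark steel pot, 72 mm across, 50 mm high, standing next to the bottle, bystander. Origin: centre of the underside
- knife: blue utility knife, closed, 110 x 26 x 20 mm, lying flat, bystander. Origin: centre of the underside
- wrench: steel wrench lying flat on the far part of the bench, pointing left-right, under 220 mm long and 40 mm high, bystander. Origin: middle of its underside
- brush: brush lying flat on the far part of the bench, pointing left-right, under 220 mm long and 40 mm high, bystander. Origin: middle of its underside

How it is judged:
By the outcome, as a careful person would: the job done as asked, in the order asked, and still so for the second after the job is handed in, with the robot touching nothing.
It also fails if it takes over 72 s, if anything falls off the work surface, if the arm or the gripper's body presses on something with over 40 N, if the wrist force passes 120 N, or if a joint passes its speed limit or range.

## Robot

A 6-joint arm with a two-finger parallel gripper is mounted at the origin on the work surface. World frame = base frame: x ahead of the robot, y to its left, z up, the work surface at z = 0. Lengths are in m, angles in rad, forces in N, time in s.
With the tool pointing down it reaches from about 0.35 to 0.875 m from the base axis. Payload 15.5 kg.
Tool frame: the origin (TCP) lies between the finger pads; the fingertips stand 11 mm ahead of it and the grasp point (between the pads) lies 8 mm behind it; z points along the fingers, y is the line along which they close (so a half turn about z gives the same grasp; the last joint's range is limited). The gripper opens to 85 mm and grips with 20 to 120 N. Pads are 22 mm wide; open, the fingers measure 114 mm over their backs; the gripper's body (76 mm by 85 mm) begins 54 mm behind the grasp point. The pads swing forward as they close: fully open they stand 13 mm farther back than shut.
Start: joints at [-1.427, 0.494, 1.345, -0, 1.302, -0.096], TCP at [0.148, -0.607, 0.242] pointing down, gripper open.
Joint ranges: [-2.91, 2.91], [-0.82, 2.16], [0.22, 2.67], [-1.22, 4.37], [0.12, 2.79], [-3.08, 3.08]. Speed limits (rad/s): [1.89, 1.89, 2.57, 3.01, 3.01, 3.01].

## Interface

Orientations are given as a unit quaternion [x, y, z, w].
In Python, from workcell import arm gives the robot as it stands.
- The arm moves only by the shell command python3 jog.py [FORCE], which reads ROWS from standard input. ROWS is a JSON list of rows, 1 to 12 of them, each of 5 numbers: dx, dy, dz in m, then a turn about the tool's z in rad, then the finger opening in m; each row shifts and turns the commanded pose from where the row before left it, along the tool's axes as they then stand; what a row does not reach is not made up. A row lasts 1/8 s, in which the tool goes at most 0.0625 m and 0.188 rad, less where a joint would pass 70% of its speed; a pose out of reach is approached as far as the arm can. The fingers move at their own pace and stop on an object; FORCE is the grip in N (left out, the last holds). Time passes only in rows, so rows that do not move let the fingers close. It prints the time, the measured TCP pose, the force, the opening and the grip force at its end. Input that does not fit is refused with a message, and nothing moves.
- arm.observe(): the state, without advancing time (a new reading comes with each control period).
- arm.grab_frame(name): name is "side" or "top" or "wrist"; returns the picture (400x640x3 uint8, blue, green, red); there is no depth.
- arm.get_calibration(name): a dict with "fx", "fy", "cx", "cy" (pixels), "R" (3x3) and "t" (3): a world point X has camera coordinates R X + t. Camera axes: x right, y down, z forward; pixel columns grow to the right and rows downward; lengths in m; the calibration is good to about 2 mm. A picture is of the moment at which its call begins: read the wrist's pose just before it. get_calibration takes no time and is no camera call; for the wrist camera it gives the pose at the moment of the call.
- arm.close_job(): hands the job in; it is judged then, once.
The state is a dict: "t": time; "joint_positions": joint angles; "joint_vel": joint speeds; "joint_torque": joint torques, N m; "position": TCP position; "ee_rot": TCP orientation; "force": force on the tool from outside, world axes, zero at the start; "wrist_torque": the same for the moment, N m; "finger_gap": finger opening in m; "grip_force": force on a finger pad.
Only numpy, scipy, OpenCV 4.12 (cv2) and the standard library are available. Lean on these libraries where they do the work, as an engineer would, in place of code of your own. Each camera call takes 0.05 s, during which the arm holds its last target. There are 200 camera calls.

## Working session

There is one attempt and no reset: what is moved stays moved. The work goes in short steps, Python scripts to look and compute and a shell command to move; the robot and the scene stay as the last step left them, time stands still between calls to the robot, and variables do not carry over. Pictures are saved under pics/ and viewed, at most 10 in all, crops included, and the job is handed in when it is done.

```bash
ls; mkdir -p pics
cat > h.py <<'E'
import numpy as np, cv2
from workcell import arm
def ray(c,u,v):
    R=np.array(c["R"]);t=np.array(c["t"]);d=R.T@np.array([(u-c["cx"])/c["fx"],(v-c["cy"])/c["fy"],1.]);return -R.T@t,d
def onz(c,u,v,z):
    o,d=ray(c,u,v);return o+d*(z-o[2])/d[2]
def tri(obs):
    A=np.zeros((3,3));b=np.zeros(3)
    for c,u,v in obs:
        o,d=ray(c,u,v);d=d/np.linalg.norm(d);P=np.eye(3)-np.outer(d,d);A+=P;b+=P@o
    X=np.linalg.solve(A,b)
    return X,[np.linalg.norm((np.eye(3)-np.outer(d/np.linalg.norm(d),d/np.linalg.norm(d)))@(X-o)) for o,d in [ray(*q) for q in obs]]
def proj(c,X):
    p=np.array(c["R"])@np.array(X)+np.array(c["t"]);return p[0]/p[2]*c["fx"]+c["cx"],p[1]/p[2]*c["fy"]+c["cy"]
E
python3 - <<'E'
from h import *
for n in("side","top","wrist"):
    cv2.imwrite(f"pics/{n}0.png",arm.grab_frame(n))
    c=arm.get_calibration(n);R=np.array(c["R"]);print(n,c["fx"],-R.T@np.array(c["t"]),R.round(2).tolist())
print(arm.observe())
E
```

```text
jog.py
pics
workcell.py
side 399.79369152351074 [0.34450623 0.55584993 0.78333103] [[-0.94, -0.34, 0.0], [-0.25, 0.69, -0.68], [0.23, -0.64, -0.73]]
top 469.38723434467175 [ 0.48773035 -0.01780657  1.48374695] [[0.01, -1.0, 0.01], [-1.0, -0.01, -0.05], [0.05, -0.01, -1.0]]
wrist 298.5950606496192 [ 0.2181713  -0.58926849  0.37358489] [[0.24, -0.97, -0.0], [-0.93, -0.23, 0.28], [-0.28, -0.07, -0.96]]
{'t': 0.15, 'joint_positions': array([-1.42648035e+00,  4.94079188e-01,  1.34597814e+00, -8.39119695e-06,
        1.30251226e+00, -9.54950785e-02]), 'joint_vel': array([ 0.00027946, -0.00096782, -0.00395122, -0.0028744 , -0.00170319,
        0.00037285]), 'joint_torque': array([ 1.76370457e-03, -8.82536602e+01, -3.84070122e+01, -2.41627714e-05,
        6.95642346e-03, -1.47189081e-05]), 'position': array([ 0.14841441, -0.6068481 ,  0.24181675]), 'ee_rot': array([ 9.92819689e-01,  1.19619508e-01, -1.59663142e-05, -4.88224273e-04]), 'force': array([ 1.46114941, -0.38432208,  0.60822994]), 'wrist_torque': array([-0.01978611, -0.04159958, -0.01265381]), 'grip_force': 0.0, 'finger_gap': 0.08578991002365687}
```

View pics/top0.png

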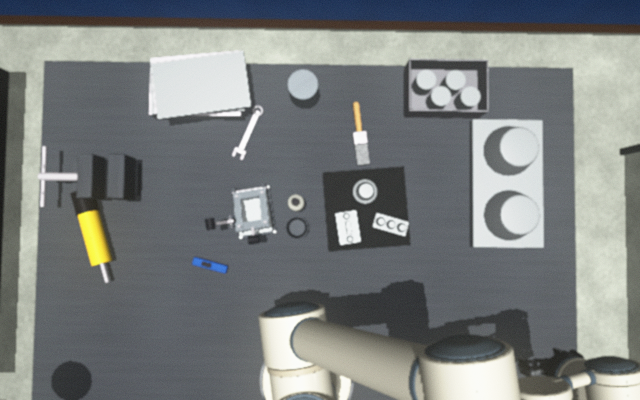

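View pics/side0.png

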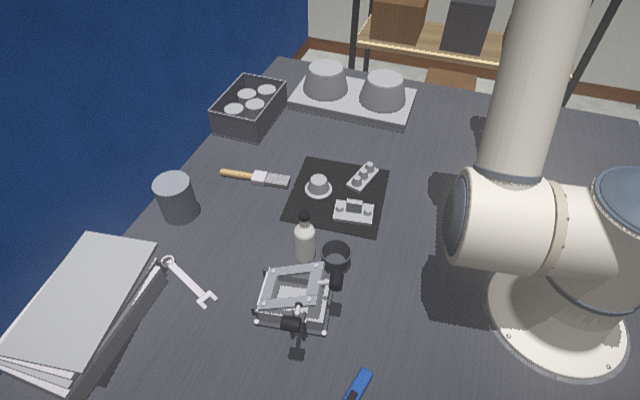

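Top view: the fixture is at (252,212) with its hinge away from the robot. The clamp handle is on the left at (212,224) and the cover knob at (255,239). The ribbed casting is at (347,227). The side view shows the cover partly open. I'll zoom in on both.

Run:
```python
from h import *
t=cv2.imread("pics/top0.png");s=cv2.imread("pics/side0.png")
a=cv2.resize(t[165:265,195:295],(400,400),interpolation=cv2.INTER_CUBIC)
b=cv2.resize(t[165:265,320:420],(400,400),interpolation=cv2.INTER_CUBIC)
im=np.hstack([a,b])
cv2.imwrite("pics/topz.png",im)
a=cv2.resize(s[230:340,240:350],(440,440),interpolation=cv2.INTER_CUBIC)
b=cv2.resize(s[150:240,300:390],(360,360),interpolation=cv2.INTER_CUBIC)
im=np.zeros((440,800,3),np.uint8);im[:,:440]=a;im[:360,440:]=b
cv2.imwrite("pics/sidez.png",im)
```

```text
(no output)
```

View pics/topz.png

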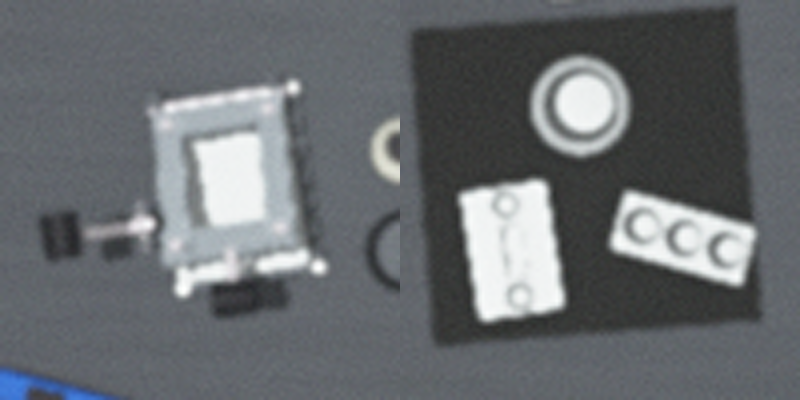

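View pics/sidez.png

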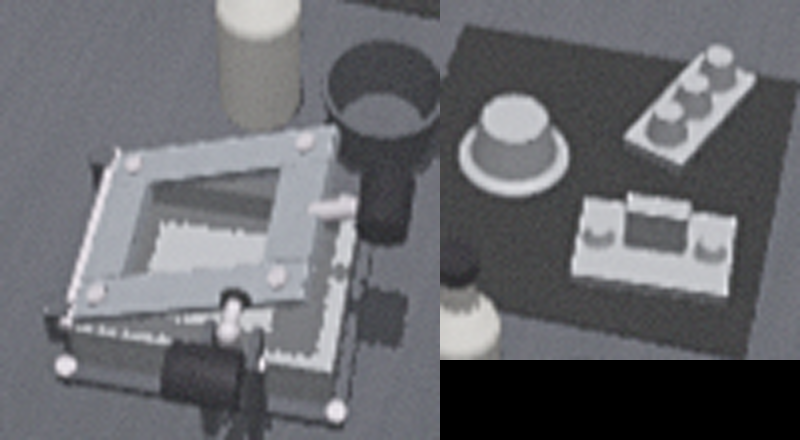

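Zoomed top crop: the plate bolts are at (155,105), (293,87), (182,284) and (319,267), the cover knob is at about (236,300) and the clamp knob at (62,236), which means the clamp is leaning out. The casting corners are at (459,190), (549,180), (567,306) and (479,322). In the side crop the cover is raised, with its knob at (385,205) and the clamp knob at (203,372).

```bash
python3 - <<'E'
from h import *
T=arm.get_calibration("top");S=arm.get_calibration("side")
t=lambda u,v:(T,195+u/4,165+v/4); t2=lambda u,v:(T,220+u/4,165+v/4)
s=lambda u,v:(S,240+u/4,230+v/4); s2=lambda u,v:(S,300+(u-440)/4,150+v/4)
b=[onz(*t(*p),.012) for p in[(155,105),(293,87),(182,284),(319,267)]]
print("bolts",np.round(b,4).tolist(),"c",np.mean(b,0))
ax=(b[0]+b[1]-b[2]-b[3])/2;print("hinge yaw",np.arctan2(ax[1],ax[0]),np.linalg.norm(ax),np.linalg.norm(b[0]-b[1]))
print("boltTL",tri([t(155,105),s(66,366)]),"BL",tri([t(182,284),s(336,410)]))
k=tri([t(236,300),s(385,205)]);print("knob",k)
print("clampknob",tri([t(62,236),s(203,372)]))
c=[onz(*t2(*p),.016) for p in[(459,190),(549,180),(567,306),(479,322)]]
m=np.mean(c,0);ax=c[0]+c[1]-c[2]-c[3];print("casting",m,np.arctan2(ax[1],ax[0]),np.linalg.norm(ax)/2,np.linalg.norm(c[0]-c[1]))
print("dome",tri([t2(505,205),s2(710,243)]),tri([t2(519,296),s2(600,232)]))
E
cat >> h.py <<'E'
def pose():
    o=arm.observe();x,y,z,w=o["ee_rot"]
    from scipy.spatial.transform import Rotation as Ro
    return np.array(o["position"]),Ro.from_quat([x,y,z,w]).as_matrix(),o
def to(P,yaw=None):
    p,R,o=pose();d=np.array(P)-p;cy=np.arctan2(R[1,0],R[0,0])
    out="tool d %s"%(R.T@d).round(4)
    if yaw is not None:
        dt=(cy-yaw+np.pi)%(2*np.pi)-np.pi;c,s=np.cos(yaw),np.sin(yaw)
        R2=np.array([[c,s,0],[s,-c,0],[0,0,-1]]);out+=" | turn %.3f then %s"%(dt,(R2.T@d).round(4))
    print(out,"yaw %.3f tilt %.3f j6 %.2f t %.2f"%(cy,np.arccos(min(1,-R[2,2])),o["joint_positions"][5],o["t"]))
E
echo '[[0.04,-0.039,-0.004,0,0.085],[0.04,-0.039,-0.004,0,0.085],[0.04,-0.039,-0.004,0,0.085],[0.04,-0.039,-0.004,0,0.085],[0.04,-0.039,-0.004,0,0.085],[0.04,-0.039,-0.004,0,0.085],[0.04,-0.039,-0.004,0,0.085],[0.04,-0.039,-0.004,0,0.085],[0.04,-0.039,-0.004,0,0.085],[0.04,-0.039,-0.004,0,0.085],[0,0,0,0,0.085],[0,0,0,0,0.085]]' | python3 jog.py
python3 - <<'E'
from h import *
import pickle
c=arm.get_calibration("wrist");im=arm.grab_frame("wrist");cv2.imwrite("pics/w1.png",im);pickle.dump(c,open("w1.pkl","wb"))
to([.45,.11,.30],.162)
E
```

```text
t: 1.65
position: [0.4442, -0.1332, 0.2821]
ee_rot: [0.993, 0.12, -0.0, -0.0]
force: [-0.0, 0.1, -0.2]
finger_gap: 0.0851
grip_force: 0.0
tool d [ 0.0637 -0.2354 -0.0179] | turn 0.077 then [ 0.0453 -0.2396 -0.0179] yaw 0.239 tilt 0.000 j6 0.91 t 1.70
```

View pics/w1.png

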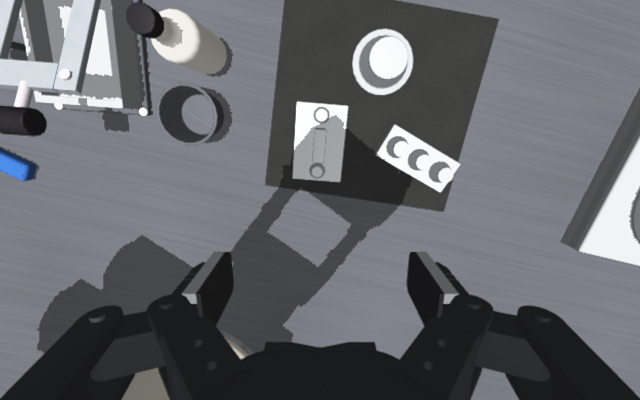

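Wrist view: the casting corners are at about (296,101), (347,106), (342,182) and (293,178), the domes at (321,115) and (317,170), and the rib is around (319,146). I'll move on toward the fixture and take a second view.

```bash
echo '[[0,0,0,0.077,0.06],[0,-0.048,-0.004,0,0.06],[0,-0.048,-0.004,0,0.06],[0,-0.048,-0.004,0,0.06],[0,-0.048,-0.004,0,0.06],[0,-0.048,-0.002,0,0.06],[0,0,0,0,0.06],[0,0,0,0,0.06]]' | python3 jog.py
python3 - <<'E'
from h import *
import pickle
c=arm.get_calibration("wrist");im=arm.grab_frame("wrist");cv2.imwrite("pics/w2.png",im);pickle.dump(c,open("w2.pkl","wb"))
w=pickle.load(open("w1.pkl","rb"))
q=[onz(w,*p,.016) for p in[(296,101),(347,106),(342,182),(293,178)]]
ax=q[0]+q[1]-q[2]-q[3];print(np.mean(q,0),np.arctan2(ax[1],ax[0]),np.linalg.norm(ax)/2,np.linalg.norm(q[0]-q[1]))
d=[onz(w,*p,.026) for p in[(321,115),(317,170)]];print("domes",d,np.mean(d,0),np.arctan2(*(d[0]-d[1])[1::-1]))
to([.45,.11,.30],.162)
E
```

```text
t: 2.7
position: [0.4056, 0.1025, 0.3002]
ee_rot: [0.997, 0.081, -0.0, 0.0]
force: [-0.2, 0.8, -0.1]
finger_gap: 0.0598
grip_force: 0.0
[ 0.47668642 -0.12378581  0.016     ] 0.1869381054036828 0.09912044381314161 0.06489302016081708
domes [array([ 0.51169082, -0.1171931 ,  0.026     ]), array([ 0.44302607, -0.12869261,  0.026     ])] [ 0.47735844 -0.12294286  0.026     ] 0.16593336844827322
tool d [ 0.045  -0.0005  0.0002] | turn -0.001 then [ 0.045  -0.0004  0.0002] yaw 0.161 tilt 0.000 j6 1.51 t 2.75
```

View pics/w2.png

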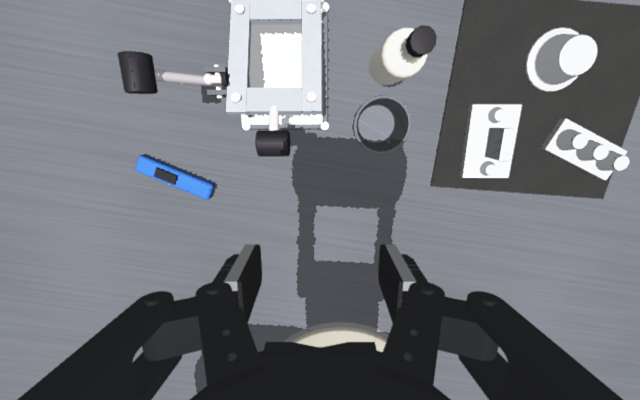

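The second wrist view shows the cover knob at (273,144), the clamp knob at (138,73), base bolts at (246,125) and (324,126), and casting corners at (473,104), (522,104), (512,178) and (464,177). I'll triangulate from both wrist views.

Run:
```python
from h import *
import pickle
w=pickle.load(open("w1.pkl","rb"));x=pickle.load(open("w2.pkl","rb"))
T=arm.get_calibration("top");S=arm.get_calibration("side")
A=[(296,101),(347,106),(342,182),(293,178)];B=[(473,104),(522,104),(512,178),(464,177)]
q=[tri([(w,*a),(x,*b)]) for a,b in zip(A,B)]
for X,r in q: print(X.round(4),round(r[0],4))
q=np.array([i[0] for i in q]);ax=q[0]+q[1]-q[2]-q[3];print("casting",q.mean(0),np.arctan2(ax[1],ax[0]),np.linalg.norm(ax)/2)
print("w2 only",np.mean([onz(x,*b,.016) for b in B],0))
print("knob",tri([(x,273,144),(S,336.2,281.2)]),tri([(x,273,144),(T,254.2,240),(S,336.2,281.2)]))
print("clamp",tri([(x,138,73),(S,290.7,323),(T,210.5,224)]))
print("bolts",onz(x,246,125,.012),onz(x,324,126,.012), "w1 bolt BR",onz(w,143,112,.012))
cc=[onz(x,*p,.05) for p in [(236,98),(311,97)]];print(cc)
K=np.array([.52483,.1685]);
```

```text
[ 0.5203 -0.0826  0.0175] 0.0003
[ 0.5303 -0.1465  0.0174] 0.0002
[ 0.4336 -0.1656  0.0199] 0.0004
[ 0.4233 -0.1     0.0176] 0.0002
casting [ 0.47687094 -0.12369681  0.01811928] 0.18594637618504367 0.09853017070541513
w2 only [ 0.4767163  -0.12500348  0.016     ]
knob (array([0.43874261, 0.15685901, 0.12531599]), [np.float64(0.00021351358403392598), np.float64(0.00021351358403375937)]) (array([0.43899689, 0.15537274, 0.12308776]), [np.float64(0.00186759547548115), np.float64(0.001917148746406165), np.float64(0.00013804931461838192)])
clamp (array([0.4837201 , 0.27550325, 0.15063283]), [np.float64(0.0011457111951067396), np.float64(0.0009387298854432511), np.float64(0.0014712623061365942)])
bolts [0.44458408 0.21184719 0.012     ] [0.46039163 0.10663026 0.012     ] w1 bolt BR [0.46056558 0.10669848 0.012     ]
[array([0.47715294, 0.21791877, 0.05      ]), array([0.49288024, 0.12849076, 0.05      ])]
```

```bash
echo '[[0,0,0,0.006,0.06],[0.021,-0.024,0.04,0,0.06],[0.021,-0.024,0.04,0,0.06],[0,0,0.045,0,0.06],[0,0,0,0,0.06]]' | python3 jog.py
python3 -c "
from h import *
to([.4397,.156,.115],.155)"
```

```text
t: 3.38
position: [0.438, 0.1565, 0.1732]
ee_rot: [0.997, 0.078, -0.003, 0.0]
force: [-0.1, 0.4, 1.0]
finger_gap: 0.0602
grip_force: 0.0
tool d [0.002  0.0008 0.0582] | turn 0.001 then [0.0016 0.0008 0.0582] yaw 0.156 tilt 0.006 j6 1.63 t 3.38
```

```bash
echo '[[0.0015,0.0005,0.03,0,0.06],[0,0,0.028,0,0.06],[0,0,0,0,0.045],[0,0,0,0,0.025],[0,0,0,0,0.025],[0,0,0,0,0.025],[0,0,0,0,0.025]]' | python3 jog.py 30
python3 - <<'E'
from h import *
p,R,o=pose();to([.4397,.156,.115],.155)
# arc in tool axes, from a0 to 1.9 relative
g=p-R[:,2]*.008;print(g)
a0=np.arcsin((g[2]-.052)/.167);print(a0)
for a in np.append(np.arange(.55,1.9,.15),[1.9]): print(round(a,2),((-np.cos(a)+np.cos(a0))*.167).round(4),(-(np.sin(a)-np.sin(a0))*.167).round(4))
E
```

```text
t: 4.25
position: [0.4418, 0.1564, 0.1191]
ee_rot: [0.997, 0.078, 0.001, 0.001]
force: [1.3, -12.2, -2.4]
finger_gap: 0.0318
grip_force: 35.1
tool d [-0.0022  0.0001  0.0041] | turn 0.002 then [-0.0022  0.0001  0.0041] yaw 0.157 tilt 0.002 j6 1.63 t 4.25
[0.4418057  0.15645218 0.12706731]
0.4662109460690975
0.55 0.0068 -0.0122
0.7 0.0214 -0.0325
0.85 0.039 -0.0504
1.0 0.0589 -0.0655
1.15 0.081 -0.0774
1.3 0.1045 -0.0858
1.45 0.1291 -0.0907
1.6 0.1541 -0.0919
1.75 0.1789 -0.0893
1.9 0.2032 -0.083
```

```bash
echo '[[0.007,0.0005,-0.012,0,0.025],[0.0146,0,-0.0203,0,0.025],[0.0176,0,-0.0179,0,0.025],[0.02,0,-0.015,0,0.025]]' | python3 jog.py
echo '[[0.022,0,-0.012,0,0.025],[0.0235,0,-0.0084,0,0.025],[0.0246,0,-0.005,0,0.025]]' | python3 jog.py
python3 -c "
from h import *
p,R,o=pose();H=np.array([.59,.1797,.052]);g=p-R[:,2]*.008;v=g-H;ax=np.array([np.cos(.155),np.sin(.155),0]);x=v@ax;print(x,v[2],np.hypot(x,v[2]),np.arctan2(v[2],-x),o['force'],R[:,2])"
```

```text
t: 4.75
position: [0.4999, 0.166, 0.185]
ee_rot: [0.997, 0.078, 0.0, -0.0]
force: [3.8, 3.0, -13.4]
finger_gap: 0.0313
grip_force: 32.3
t: 5.12
position: [0.5689, 0.1776, 0.2104]
ee_rot: [0.997, 0.078, 0.0, -0.001]
force: [-3.3, 8.3, -9.5]
finger_gap: 0.0313
grip_force: 31.8
-0.021128937133994576 0.16643647804465417 0.16777226590924063 1.4445228227018008 [-3.27013977  8.30055144 -9.49988124] [ 4.90367984e-04  1.50733185e-03 -9.99998744e-01]
```

```bash
echo '[[0.025,0,0,0,0.025],[0.0248,0,0.003,0,0.025],[0.018,0,0.0042,0,0.025],[0,0,0,0,0.025]]' | python3 jog.py
python3 -c "
from h import *
p,R,o=pose();H=np.array([.59,.1797,.052]);g=p-R[:,2]*.008;v=g-H;ax=np.array([np.cos(.155),np.sin(.155),0]);x=v@ax;print(x,v[2],np.hypot(x,v[2]),np.arctan2(v[2],-x),o['force'])"
echo '[[0.005,0,0.0016,0,0.025],[0.003,0,0.001,0,0.025],[0,0,0,0,0.025]]' | python3 jog.py
python3 -c "
from h import *
p,R,o=pose();H=np.array([.59,.1797,.052]);g=p-R[:,2]*.008;v=g-H;ax=np.array([np.cos(.155),np.sin(.155),0]);x=v@ax;print(x,v[2],np.hypot(x,v[2]),np.arctan2(v[2],-x),o['force'])"
```

```text
t: 5.62
position: [0.6373, 0.1892, 0.2035]
ee_rot: [0.997, 0.078, 0.002, -0.001]
force: [-1.1, 13.1, 4.4]
finger_gap: 0.0312
grip_force: 35.7
0.04814907019472306 0.1594704607948696 0.16658079369106274 1.864023706400495 [-1.06716198 13.08798482  4.36919694]
t: 6.0
position: [0.6441, 0.1903, 0.2012]
ee_rot: [0.997, 0.078, 0.001, -0.001]
force: [0.5, 13.1, 4.4]
finger_gap: 0.0315
grip_force: 36.1
0.05511387769831989 0.15720888847065348 0.16658983801277835 1.9079854089048378 [ 0.45430559 13.05559867  4.44948495]
```

```bash
for i in 1; do echo '[[0.004,-0.0005,0.0014,0,0.025],[0,0,0,0,0.025]]' | python3 jog.py; done
echo '[[0.004,-0.0005,0.0014,0,0.025],[0,0,0,0,0.025]]' | python3 jog.py
```

```text
t: 6.25
position: [0.6481, 0.191, 0.1998]
ee_rot: [0.997, 0.078, 0.001, -0.001]
force: [-0.4, 9.9, 4.4]
finger_gap: 0.0315
grip_force: 36.2
t: 6.5
position: [0.6515, 0.1917, 0.1984]
ee_rot: [0.997, 0.078, 0.001, -0.001]
force: [-4.0, 6.0, 6.5]
finger_gap: 0.031
grip_force: 36.6
```

```bash
echo '[[0.003,-0.0005,0.001,0,0.025],[0,0,0,0,0.025]]' | python3 jog.py
echo '[[0.002,-0.0003,0.0007,0,0.025],[0,0,0,0,0.025]]' | python3 jog.py
```

```text
t: 6.75
position: [0.6521, 0.1918, 0.1979]
ee_rot: [0.997, 0.078, -0.001, -0.0]
force: [-22.8, -2.0, 24.2]
finger_gap: 0.0316
grip_force: 38.0
t: 7.0
position: [0.6535, 0.1921, 0.1973]
ee_rot: [0.997, 0.078, -0.002, 0.0]
force: [-27.9, -5.1, 26.6]
finger_gap: 0.0312
grip_force: 36.9
```

The stop can be felt as a sharp force rise after free motion at under 15 N. I'll relieve the load, release and rise.

```bash
echo '[[-0.003,0.0005,-0.002,0,0.025],[0,0,0,0,0.06],[0,0,0,0,0.06],[0,0,0,0,0.06],[0,0,-0.05,0,0.06],[-0.02,0.03,-0.04,0.15,0.06],[-0.02,0.045,0,0.18,0.06],[-0.02,0.045,0,0.18,0.06],[0,0.055,0,0.18,0.06],[0,0.055,0,0.18,0.06]]' | python3 jog.py
python3 - <<'E'
from h import *
import pickle
to([.4768,-.124,.20],.175)
T=arm.grab_frame("top");S=arm.grab_frame("side")
im=np.zeros((440,800,3),np.uint8)
im[:400,:400]=cv2.resize(T[165:265,195:295],(400,400),interpolation=cv2.INTER_CUBIC)
im[:400,400:]=cv2.resize(S[235:335,240:340],(400,400),interpolation=cv2.INTER_CUBIC)
cv2.imwrite("pics/open.png",im)
E
```

```text
t: 8.25
position: [0.5437, -0.0277, 0.2858]
ee_rot: [0.936, -0.352, 0.0, 0.0]
force: [0.7, -0.6, -0.6]
finger_gap: 0.0601
grip_force: 0.0
tool d [0.0131 0.1165 0.0858] | turn -0.894 then [-0.0826  0.0832  0.0858] yaw -0.719 tilt 0.001 j6 2.13 t 8.25
```

View pics/open.png

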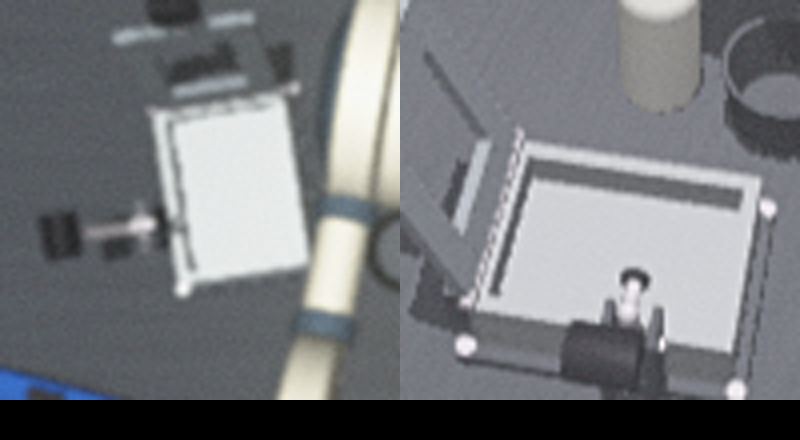

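Cover is right back: its knob shows at (175,10) in the top crop and the nest is empty. I'll turn the wrist half round so the camera stays clear of the open cover.

```bash
echo '[[0,0,0,-0.1835,0.05],[0,0,0,-0.1835,0.05],[0,0,0,-0.1835,0.05],[0,0,0,-0.1835,0.05],[0,0,0,-0.1835,0.05],[0,0,0,-0.1835,0.05],[0,0,0,-0.1835,0.05],[0,0,0,-0.1835,0.05],[0,0,0,-0.1835,0.05],[0,0,0,-0.1835,0.05],[0,0,0,-0.1835,0.05],[0,0,0,-0.1835,0.05]]' | python3 jog.py >/dev/null
echo '[[0,0,0,-0.1835,0.05],[0,0,0,-0.1835,0.05],[0,0,0,-0.1835,0.05],[0,0,0,-0.1835,0.05],[0,0,0,-0.1835,0.05],[0,0,0,-0.1835,0.05],[0,0,0,-0.1835,0.05],[0,0,0,-0.1835,0.05],[0,0,0,-0.1835,0.05],[0,0,0,-0.1835,0.05],[0,0,0,0,0.05]]' | python3 jog.py
python3 - <<'E'
from h import *
import pickle
to([.4768,-.124,.15],.175+np.pi)
S=arm.get_calibration("side");T=arm.get_calibration("top")
s=lambda u,v:(S,240+(u-400)/4,235+v/4)
b=[onz(*s(*p),.012) for p in[(465,345),(736,389),(768,208)]];print("side bolts TL BL BR",np.round(b,4).tolist())
print("centre TL-BR",(b[0]+b[2])/2, "yaw",np.arctan2(*(b[0]-b[1])[1::-1]))
w=pickle.load(open("w1.pkl","rb"));x=pickle.load(open("w2.pkl","rb"))
print(tri([(w,143,112),(x,324,126)]))
E
```

```text
t: 11.22
position: [0.5444, -0.0259, 0.2857]
ee_rot: [-0.091, 0.996, -0.0, 0.0]
force: [0.7, -0.0, -0.1]
finger_gap: 0.0498
grip_force: 0.0
tool d [ 0.0843 -0.0842  0.1357] | turn 0.007 then [ 0.0836 -0.0848  0.1357] yaw -2.960 tilt 0.000 j6 -1.91 t 11.22
side bolts TL BL BR [[0.5814, 0.235, 0.012], [0.4422, 0.2103, 0.012], [0.459, 0.1053, 0.012]]
centre TL-BR [0.52023101 0.17012084 0.012     ] yaw 0.17523687016442915
(array([0.46048448, 0.10664659, 0.01207066]), [np.float64(9.130065886980733e-05), np.float64(9.130065886985448e-05)])
```

```bash
echo '[[0.028,-0.028,0.03,0.007,0.05],[0.028,-0.028,0.03,0,0.05],[0.028,-0.028,0.03,0,0.05],[0,0,0.04,0,0.05],[0,0,0,0,0.05]]' | python3 jog.py
python3 - <<'E'
from h import *
to([.4768,-.124,.034],.175+np.pi)
cv2.imwrite("pics/w3.png",arm.grab_frame("wrist"))
E
```

```text
t: 11.85
position: [0.475, -0.1233, 0.154]
ee_rot: [-0.085, 0.996, 0.001, -0.002]
force: [-0.0, -0.2, 1.1]
finger_gap: 0.05
grip_force: 0.0
tool d [-0.0021 -0.0013  0.12  ] | turn -0.004 then [-0.0016 -0.001   0.12  ] yaw -2.971 tilt 0.004 j6 -2.12 t 11.85
```

View pics/w3.png

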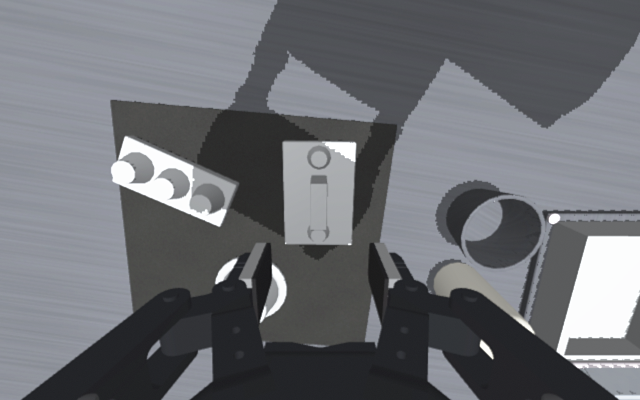

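The casting (318,193) sits square and centred between the fingers at about u=319. I'll descend with a narrower opening and grip the rib.

```bash
echo '[[-0.0018,-0.001,0.045,0,0.036],[0,0,0.045,0,0.036],[0,0,0.028,0,0.036],[0,0,0,0,0.036],[0,0,0,0,0.008],[0,0,0,0,0.008],[0,0,0,0,0.008],[0,0,0,0,0.008]]' | python3 jog.py 60
python3 -c "
from h import *
to([.4768,-.124,.034],.175+np.pi);p,R,o=pose();print(o['force'])"
```

```text
t: 12.9
position: [0.4795, -0.1245, 0.0395]
ee_rot: [-0.087, 0.996, -0.001, 0.001]
force: [0.1, 1.3, 6.5]
finger_gap: 0.0131
grip_force: 59.4
tool d [0.0026 0.001  0.0055] | turn -0.000 then [0.0026 0.001  0.0055] yaw -2.967 tilt 0.003 j6 -2.12 t 12.90
[0.05435704 1.32968374 6.53416222]
```

```bash
echo '[[0,0,-0.02,0,0.008],[0,0,-0.045,0,0.008],[0,0,-0.05,0,0.008],[0,0,-0.05,0,0.008],[0,0,-0.03,0,0.008],[0,0,0,0.01,0.008],[0,0,0,0,0.008]]' | python3 jog.py
python3 -c "
from h import *
to([.525,.170,.23],.165+np.pi)"
```

```text
t: 13.78
position: [0.4778, -0.124, 0.2323]
ee_rot: [-0.082, 0.997, 0.0, -0.0]
force: [1.6, 0.2, -4.1]
finger_gap: 0.0128
grip_force: 59.3
tool d [-0.0948  0.2823  0.0023] | turn -0.000 then [-0.0949  0.2823  0.0023] yaw -2.977 tilt 0.000 j6 -2.11 t 13.78
```

```bash
echo '[[-0.01,0.03,0,0,0.008],[-0.017,0.05,0,0,0.008],[-0.017,0.05,0,0,0.008],[-0.017,0.05,0,0,0.008],[-0.017,0.05,0,0,0.008],[-0.013,0.04,0,0,0.008],[-0.004,0.012,0,0,0.008],[0,0,0,0,0.008],[0,0,0,0,0.008]]' | python3 jog.py
python3 - <<'E'
from h import *
import pickle
to([.525,.170,.095],.165+np.pi)
pickle.dump(arm.get_calibration("wrist"),open("w4.pkl","wb"))
cv2.imwrite("pics/w4.png",arm.grab_frame("wrist"))
E
```

```text
t: 14.9
position: [0.5252, 0.1684, 0.232]
ee_rot: [-0.082, 0.997, -0.0, -0.001]
force: [0.1, -0.5, -4.2]
finger_gap: 0.013
grip_force: 59.5
tool d [-0.0002  0.0016  0.137 ] | turn -0.001 then [-0.      0.0016  0.137 ] yaw -2.977 tilt 0.001 j6 -1.53 t 14.90
```

View pics/w4.png

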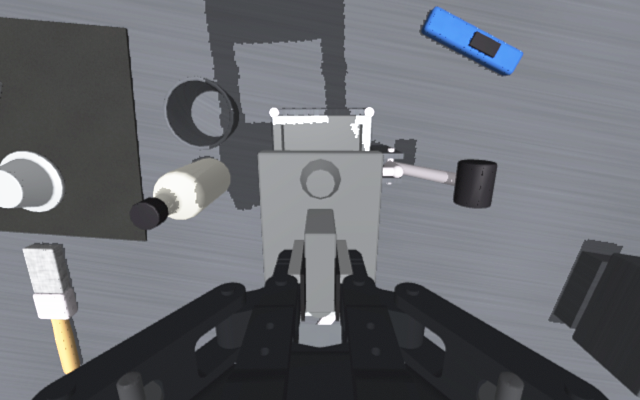

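Wrist view: the held casting is straight (dome at (320,180)), bolts are at (274,112) and (370,112), and the clamp knob is clear at (475,183). I'll check alignment from the bolts.

Run:
```python
from h import *
import pickle
w=pickle.load(open("w4.pkl","rb"))
a=onz(w,274,112,.012);b=onz(w,370,112,.012);print(a,b,np.linalg.norm(a-b))
d=b-a;y=np.arctan2(-d[0],d[1]);print("yaw",y)
for k in (.067,.071):print("centre",(a+b)/2+k*np.array([np.cos(y),np.sin(y),0]))
x=pickle.load(open("w2.pkl","rb"))
print("tri",tri([(w,274,112),(x,324,126)]),tri([(w,370,112),(x,246,125)]))
# casting near-edge corners held, underside unknown; top of base at TCP z -.0235+...
p,R,o=pose();zt=p[2]-.0355+.012
q=[onz(w,u,v,zt) for u,v in((260,152),(382,152))];print("casting near edge mid rel tool",R.T@((q[0]+q[1])/2-p),np.linalg.norm(q[0]-q[1]),"yaw",np.arctan2(-(q[1]-q[0])[0],(q[1]-q[0])[1]))
```

```text
[0.46106998 0.10644668 0.012     ] [0.44337218 0.21338679 0.012     ] 0.10839464986422057
yaw 0.16400614556613113
centre [0.51832201 0.17085595 0.012     ]
centre [0.52226834 0.17150904 0.012     ]
tri (array([0.46075869, 0.10681006, 0.01532869]), [np.float64(0.000265780781942819), np.float64(0.00026578078194273535)]) (array([ 0.44278559,  0.21707829, -0.01082836]), [np.float64(8.033776822977287e-05), np.float64(8.033776822979307e-05)])
casting near edge mid rel tool [0.05329205 0.00156094 0.02354338] 0.06302863908261523 yaw 0.16389193833322852
```

```bash
echo '[[-0.001,0.0012,0.03,0,0.008],[0,0,0.045,0,0.008],[0,0,0.04,0,0.008],[0,0,0.025,0,0.008],[0,0,0.012,0,0.008],[0,0,0,0,0.008],[0,0,0,0,0.008]]' | python3 jog.py
python3 -c "
from h import *
to([.526,.1697,.0595],.164+np.pi)"
```

```text
t: 15.82
position: [0.5271, 0.1708, 0.0816]
ee_rot: [-0.082, 0.997, 0.0, 0.001]
force: [0.7, 0.0, -3.0]
finger_gap: 0.0127
grip_force: 59.4
tool d [ 0.0012 -0.0009  0.0221] | turn 0.001 then [ 0.0012 -0.0009  0.0221] yaw -2.977 tilt 0.002 j6 -1.53 t 15.82
```

```bash
echo '[[0.0012,-0.0009,0.008,0,0.008],[0,0,0.008,0,0.008],[0,0,0.004,0,0.008],[0,0,0.002,0,0.008],[0,0,0,0,0.008]]' | python3 jog.py
```

```text
t: 16.45
position: [0.5251, 0.1697, 0.0595]
ee_rot: [-0.083, 0.997, -0.0, 0.0]
force: [-8.0, -2.6, 21.8]
finger_gap: 0.0128
grip_force: 63.0
```

```bash
echo '[[0,0,0.002,0,0.008],[0,0,0,0,0.008]]' | python3 jog.py
```

```text
t: 16.7
position: [0.5251, 0.1697, 0.0594]
ee_rot: [-0.083, 0.997, -0.0, 0.001]
force: [-19.1, -4.4, 64.9]
finger_gap: 0.0129
grip_force: 69.1
```

Contact came at exactly the expected height, so the casting is on the floor. I'll relieve the load, release, rise and look.

```bash
echo '[[0,0,-0.003,0,0.008],[0,0,0,0,0.036],[0,0,0,0,0.036],[0,0,0,0,0.036],[0,0,-0.03,0,0.036],[0,0,-0.05,0,0.036],[0,0,-0.05,0,0.04],[0,0,-0.05,0,0.05],[0,0,-0.03,0,0.06],[0,0,0,0,0.06]]' | python3 jog.py
python3 - <<'E'
from h import *
to([.6518,.1917,.27],.164+np.pi)
a=cv2.resize(arm.grab_frame("wrist"),(480,300));s=arm.grab_frame("side")[235:335,240:340]
im=np.zeros((300,780,3),np.uint8);im[:,:480]=a;im[:,480:]=cv2.resize(s,(300,300),interpolation=cv2.INTER_CUBIC)
cv2.imwrite("pics/placed.png",im)
E
```

```text
t: 17.95
position: [0.5264, 0.17, 0.2717]
ee_rot: [-0.083, 0.997, 0.0, 0.002]
force: [-0.1, -0.1, 0.2]
finger_gap: 0.0598
grip_force: 0.0
tool d [-0.1273  0.0008  0.0022] | turn 0.001 then [-0.1273  0.0009  0.0017] yaw -2.976 tilt 0.004 j6 -1.53 t 17.95
```

View pics/placed.png

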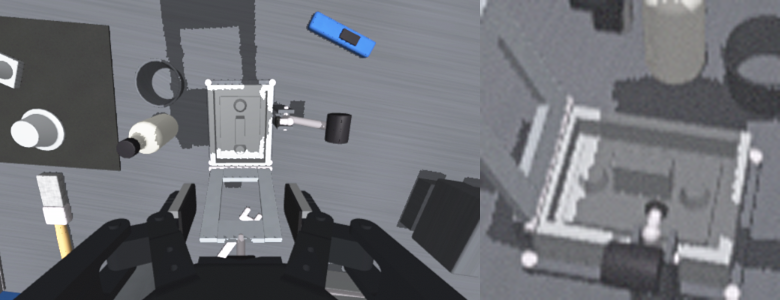

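The casting lies flat and square inside the nest walls, the cover is still back and the clamp is out. Next I'll locate the cover knob numerically.

Run:
```python
from h import *
e=np.array([.643,.1906,.210]);obs=[]
for n in("top","side"):
    c=arm.get_calibration(n);im=arm.grab_frame(n).astype(int);u,v=proj(c,e);print(n,round(u,1),round(v,1))
    u,v=int(u),int(v);r=16;sub=im[v-r:v+r,max(0,u-r):u+r].max(2)
    m=(sub<45).astype(np.uint8);k,l,st,ce=cv2.connectedComponentsWithStats(m)
    for i in range(1,k):
        if st[i,4]>25:print(st[i].tolist(),ce[i]+[u-r,v-r])
    print("\n".join("".join("#" if q<45 else "+" if q<75 else "." for q in row) for row in sub))
    obs.append((c,n))
```

```text
top 237.7 166.0
................................
................................
................................
................................
................................
................................
................................
................................
................................
................................
................................
................................
.....................+..........
...............++++++++.........
............+++++++++++.........
...........++++++++++++.........
............+++++++++++.........
............+.++++..............
............+++.................
............++..................
............++..................
................................
................................
..........................+.....
..........................++....
..........................+++...
...........................++...
...........................++.+.
.............................+++
..............................++
..............................++
..............................++
side 224.7 238.1
...........
[... 344 characters left out ...]
++.....
..............++.+.+..+++++.....
.............+++....+.++++++....
.............++.+.+..++++++.....
............++++..+.+++++++.....
............++++.....++++++.....
...........+++..+....+++++......
...........+++...++.++++++......
...........++...+++.++++++......
..........++++.++.+++++++.......
..........+++++++++++++++.......
..........++++++++++++++........
..........++++++++++++++........
..........++++++++++++++........
...........++++++++++++.........
.............++++++++++.........
...............+++++++..........
................................
................................
................................
................................
................................
```

Run:
```python
from h import *
T=arm.get_calibration("top");S=arm.get_calibration("side")
X,r=tri([(T,238.3,166.7),(S,226.8,239)]);print(X,r)
to([X[0],X[1],X[2]-.008+.07],.164+np.pi)
```

```text
[0.64082558 0.18907802 0.2066206 ] [np.float64(0.0006713291711822593), np.float64(0.0006713291711823443)]
tool d [-1.177e-01  1.000e-04 -5.000e-04] | turn 0.001 then [-0.1177  0.0003 -0.0003] yaw -2.976 tilt 0.002 j6 -1.53 t 18.15
```

```bash
echo '[[-0.03,0,0,0,0.06],[-0.045,0,0,0,0.06],[-0.035,0,0,0,0.06],[-0.0085,0,0,0,0.06],[0,0,0.03,0,0.06],[0,0,0.03,0,0.06],[0,0,0.01,0,0.06],[0,0,0,0,0.06]]' | python3 jog.py 30
python3 -c "
from h import *
to([.6425,.190,.200],.164+np.pi)"
```

```text
t: 19.15
position: [0.6417, 0.1892, 0.1993]
ee_rot: [-0.083, 0.997, -0.0, -0.001]
force: [-0.0, -0.4, -0.1]
finger_gap: 0.0601
grip_force: 0.0
tool d [-0.0009  0.0007 -0.0007] | turn 0.001 then [-0.0009  0.0007 -0.0007] yaw -2.976 tilt 0.001 j6 -1.54 t 19.15
```

```bash
echo '[[0,0,0,0,0.045],[0,0,0,0,0.025],[0,0,0,0,0.025],[0,0,0,0,0.025]]' | python3 jog.py 30
echo '[[0.0242,0,-0.0063,0,0.025],[0.0249,0,-0.0026,0,0.025],[0.025,0,0.0012,0,0.025],[0,0,0,0,0.025]]' | python3 jog.py
python3 -c "
from h import *
to([.6425,.190,.200],.164+np.pi)"
```

```text
t: 19.65
position: [0.6428, 0.1902, 0.201]
ee_rot: [-0.083, 0.997, 0.001, 0.001]
force: [-0.0, 6.8, 5.0]
finger_gap: 0.0318
grip_force: 33.9
t: 20.15
position: [0.568, 0.1776, 0.2086]
ee_rot: [-0.083, 0.997, 0.001, 0.001]
force: [-4.2, 4.9, 6.6]
finger_gap: 0.0314
grip_force: 34.3
tool d [-0.0755 -0.      0.0087] | turn 0.002 then [-0.0755  0.0001  0.0086] yaw -2.976 tilt 0.001 j6 -1.53 t 20.15
```

```bash
echo '[[0.0245,0,0.0049,0,0.025],[0.0235,0,0.0085,0,0.025],[0.022,0,0.0119,0,0.025],[0.02,0,0.0151,0,0.025],[0,0,0,0,0.025]]' | python3 jog.py
echo '[[0.0175,0,0.0179,0,0.025],[0.0146,0,0.0203,0,0.025],[0.0115,0,0.0223,0,0.025],[0,0,0,0,0.025]]' | python3 jog.py
python3 -c "
from h import *
to([.6428,.1902,.201],.164+np.pi)"
```

```text
t: 20.78
position: [0.479, 0.1625, 0.1669]
ee_rot: [-0.083, 0.997, 0.0, -0.001]
force: [-5.8, 4.3, 2.9]
finger_gap: 0.032
grip_force: 36.7
t: 21.28
position: [0.437, 0.1553, 0.1059]
ee_rot: [-0.083, 0.997, 0.0, -0.0]
force: [-2.5, 4.6, -2.1]
finger_gap: 0.0317
grip_force: 38.9
tool d [-0.2087  0.0006 -0.0952] | turn 0.001 then [-0.2087  0.0008 -0.0951] yaw -2.976 tilt 0.001 j6 -1.52 t 21.27
```

```bash
echo '[[0.008,0,0.0237,0,0.025],[0.0044,0,0.02,0,0.025],[0.0008,0,0.008,0,0.025],[0,0,0,0,0.025]]' | python3 jog.py
echo '[[0,0,0.006,0,0.025],[0,0,0,0,0.025]]' | python3 jog.py
```

```text
t: 21.78
position: [0.4249, 0.1533, 0.0546]
ee_rot: [-0.083, 0.997, 0.0, 0.0]
force: [-2.3, 4.9, -1.4]
finger_gap: 0.0318
grip_force: 39.7
t: 22.02
position: [0.4246, 0.1532, 0.0488]
ee_rot: [-0.083, 0.997, 0.0, -0.0]
force: [-2.8, 4.3, 0.2]
finger_gap: 0.0315
grip_force: 39.9
```

```bash
echo '[[0,0,0.003,0,0.025],[0,0,0,0,0.025]]' | python3 jog.py | grep -E "pos|force"
echo '[[0,0,0.003,0,0.025],[0,0,0,0,0.025]]' | python3 jog.py | grep -E "pos|force"
```

```text
position: [0.4245, 0.1532, 0.046]
force: [-3.8, 5.3, -0.2]
grip_force: 40.0
position: [0.4245, 0.1532, 0.043]
force: [-5.0, 4.2, 0.7]
grip_force: 40.0
```

```bash
echo '[[0,0,0.003,0,0.025],[0,0,0,0,0.025]]' | python3 jog.py | grep -E "pos|force"
```

```text
position: [0.4245, 0.1532, 0.04]
force: [-5.6, 4.5, 0.6]
grip_force: 40.0
```

```bash
echo '[[0,0,0.003,0,0.025],[0,0,0,0,0.025]]' | python3 jog.py | grep -E "pos|force"
```

```text
position: [0.4246, 0.1532, 0.0376]
force: [-6.1, 4.4, 16.1]
grip_force: 42.2
```

```bash
echo '[[0,0,0.002,0,0.025],[0,0,0,0,0.025]]' | python3 jog.py | grep -E "pos|force"
```

```text
position: [0.4249, 0.1533, 0.0365]
force: [-10.4, 2.9, 49.2]
grip_force: 46.7
```

```bash
echo '[[0,0,-0.002,0,0.025],[0,0,0,0,0.06],[0,0,0,0,0.06],[0,0,0,0,0.06],[0,0,-0.03,0,0.06],[0,0,-0.05,0,0.06],[0,0,-0.05,0,0.06],[0,0,-0.05,0,0.06],[0,0,0,0.1745,0.06],[0,0,0,0.1745,0.06],[0,0,0,0.1745,0.06],[0,0,0,0.1745,0.06]]' | python3 jog.py
echo '[[0,0,0,0.1745,0.06],[0,0,0,0.1745,0.06],[0,0,0,0.1745,0.06],[0,0,0,0.1745,0.06],[0,0,0,0.1745,0.06],[0,0,0,0,0.06]]' | python3 jog.py | head -2
python3 - <<'E'
from h import *
to([.4837,.2755,.22],.164+np.pi/2)
for n,e in(("side",[.4238,.1545,.052]),("wrist",[.4238,.1545,.052]),("side",[.4837,.2755,.1506])):
    c=arm.get_calibration(n);im=arm.grab_frame(n).astype(int);u,v=proj(c,e);print(n,e,round(u,1),round(v,1))
    u,v=int(u),int(v);r=18
    if not(r<u<640-r and r<v<400-r):continue
    sub=im[v-r:v+r,u-r:u+r].max(2)
    print("\n".join("".join("#" if q<40 else "+" if q<60 else "." for q in row) for row in sub))
E
```

```text
t: 24.78
position: [0.4242, 0.1529, 0.2166]
ee_rot: [0.266, 0.964, -0.0, -0.0]
force: [0.4, -0.2, 0.2]
finger_gap: 0.06
grip_force: 0.0
t: 25.52
position: [0.4243, 0.1529, 0.2166]
tool d [ 0.1111  0.0789 -0.0035] | turn 0.002 then [ 0.1113  0.0787 -0.0034] yaw 1.737 tilt 0.000 j6 0.05 t 25.52
side [0.4238, 0.1545, 0.052] 341.8 301.8
....................................
....................................
....................................
....................................
....................................
....................................
....................................
....................................
....................................
...................+++..............
................++++++++............
...............++.+++++++...........
...............+++++..++++..........
...............++.+.+..+.++.........
...............++.+++.+++++.........
...............++.+...++++..........
...............++++++.+.+++.........
...............+.+.+...+++..........
...............++.++.+++++..........
...............++.++.+.+++..........
..............+.+.+.+.++.
[... 2614 characters left out ...]
..................................
............................+.......
....................................
....................................
...........................+........
...........................+........
.........+..........................
...........................+........
................++..................
....................................
.......................+............
....................................
....................................
....................................
....................................
....................................
....................................
....................................
....................................
```

Cover knob is at its shut position to within 1 px. Now I'll check the clamp knob.

Run:
```python
from h import *
e=[.4837,.2755,.1506]
for n in("side","wrist","top"):
    c=arm.get_calibration(n);im=arm.grab_frame(n).astype(int);u,v=proj(c,e);print(n,e,round(u,1),round(v,1))
    u,v=int(u),int(v);r=26 if n=="wrist" else 18
    if not(r<u<640-r and r<v<400-r):continue
    sub=im[v-r:v+r,u-r:u+r].max(2);print(sub.min(),np.median(sub))
    th=.5*np.median(im[150:350].max(2)) if n!="wrist" else 60
    th=max(th,60);print(th)
    print("\n".join("".join("#" if q<th else "+" if q<th+25 else "." for q in row) for row in sub[::2]))
```

```text
side [0.4837, 0.2755, 0.1506] 290.3 322.6
56 118.0
64.5
........................#...#+......
.............................+......
....................................
....................................
....................................
.....................+..............
...........++++++++++++.............
..........+++++++++++++++++++....+..
.........+++++.++++++++++++++.......
.........+++++.+...++.....++#+.+....
........++++++++++++.......#++++++..
........++++++++++++++++++++++++++..
...++++.###+#++++++++++++++#++++++..
...........+++++#+##+++++#+#+.+++++.
..................++++++++#++++++++.
...................+++++++++++++++++
...................++++...++++++++++
....................++....+++.+++...
wrist [0.4837, 0.2755, 0.1506] 452.1 47.0
20 55.0
60
....################################################
..##################################################
+###################################################
####################################################
####################################################
##########++++++++++++++++++++###+##################
#######
[... 1071 characters left out ...]
5, 0.1506] 210.0 224.3
53 107.0
60
....................................
....................................
....................................
....................................
....................................
....................................
...............+..++++..............
.............+++++++#+..............
.............+#+++++#++.............
.............+++++++##+.............
..............+++++++#+......+++++++
..............+++++++++......+++....
....................................
....................................
....................................
....................................
....................................
....................................
```

```bash
echo '[[0.0372,0.0263,0,0,0.06],[0.0372,0.0263,0,0,0.06],[0.0372,0.0263,0,0,0.06],[0,0,0.03,0,0.06],[0,0,0.03,0,0.06],[0,0,0.0135,0,0.06],[0,0,0,0,0.06]]' | python3 jog.py 30
python3 -c "
from h import *
to([.4837,.2755,.143],.164+np.pi/2)"
```

```text
t: 26.7
position: [0.4835, 0.2758, 0.1428]
ee_rot: [0.646, 0.763, -0.001, -0.0]
force: [0.3, 0.0, 0.4]
finger_gap: 0.0602
grip_force: 0.0
tool d [-0.0003  0.0001 -0.0002] | turn 0.002 then [-0.0003  0.0001 -0.0002] yaw 1.737 tilt 0.001 j6 0.25 t 26.70
```

```bash
echo '[[0,0,0,0,0.045],[0,0,0,0,0.025],[0,0,0,0,0.025],[0,0,0,0,0.025]]' | python3 jog.py 30
echo '[[-0.0151,0,-0.0068,0,0.025],[-0.017,0,-0.004,0,0.025],[-0.0175,0,-0.0005,0,0.025],[0,0,0,0,0.025]]' | python3 jog.py
```

```text
t: 27.2
position: [0.484, 0.2763, 0.1443]
ee_rot: [0.646, 0.763, 0.001, 0.0]
force: [-2.9, 1.3, 6.6]
finger_gap: 0.0314
grip_force: 33.2
t: 27.7
position: [0.4924, 0.2263, 0.1555]
ee_rot: [0.647, 0.763, 0.0, 0.0]
force: [-3.7, -3.5, 10.6]
finger_gap: 0.0316
grip_force: 33.6
```

```bash
echo '[[-0.0172,0,0.003,0,0.025],[-0.0163,0,0.0063,0,0.025],[-0.0147,0,0.0094,0,0.025],[0,0,0,0,0.025]]' | python3 jog.py
echo '[[-0.0125,0,0.0122,0,0.025],[-0.004,0,0.006,0,0.025],[0,0,0,0,0.025]]' | python3 jog.py
python3 -c "
from h import *
c=np.array([.5225,.1708]);a=.164;p=c+np.array([-.02*np.cos(a)+.009*np.sin(a),-.02*np.sin(a)-.009*np.cos(a)])
to([*p,.112],.164+np.pi/2)"
```

```text
t: 28.2
position: [0.5004, 0.1788, 0.1362]
ee_rot: [0.647, 0.763, 0.0, 0.0]
force: [-0.4, -5.0, 6.0]
finger_gap: 0.0315
grip_force: 38.7
t: 28.58
position: [0.5031, 0.1626, 0.1181]
ee_rot: [0.646, 0.763, -0.0, 0.001]
force: [0.1, -8.5, 6.9]
finger_gap: 0.0315
grip_force: 42.7
tool d [-0.0041  0.0004  0.0061] | turn 0.001 then [-0.0041  0.0005  0.0061] yaw 1.736 tilt 0.001 j6 0.04 t 28.57
```

Next, small steps along the tangent until the foot presses on the cover.

```bash
echo '[[-0.0025,0,0.0038,0,0.025],[0,0,0,0,0.025]]' | python3 jog.py | grep -E "pos|force"
echo '[[-0.0012,0,0.0022,0,0.025],[0,0,0,0,0.025]]' | python3 jog.py | grep -E "pos|force"
```

```text
position: [0.5035, 0.1604, 0.1145]
force: [-0.3, -7.4, 9.2]
grip_force: 43.3
position: [0.5038, 0.1592, 0.1124]
force: [-0.7, -8.8, 8.4]
grip_force: 43.7
```

```bash
echo '[[-0.0012,0,0.002,0,0.025],[0,0,0,0,0.025]]' | python3 jog.py | grep -E "pos|force"
```

```text
position: [0.504, 0.1581, 0.1104]
force: [-0.5, -6.8, 10.0]
grip_force: 44.0
```

```bash
echo '[[-0.0012,0,0.002,0,0.025],[0,0,0,0,0.025]]' | python3 jog.py | grep -E "pos|force"
```

```text
position: [0.5041, 0.157, 0.1084]
force: [-1.7, -6.7, 9.2]
grip_force: 44.2
```

```bash
echo '[[-0.0012,0,0.002,0,0.025],[0,0,0,0,0.025]]' | python3 jog.py | grep -E "pos|force"
```

```text
position: [0.5043, 0.156, 0.1063]
force: [-0.7, -6.3, 7.0]
grip_force: 44.3
```

```bash
echo '[[-0.001,0,0.002,0,0.025],[0,0,0,0,0.025]]' | python3 jog.py | grep -E "pos|force"
```

```text
position: [0.5045, 0.155, 0.1043]
force: [-1.0, -5.5, 5.9]
grip_force: 44.3
```

```bash
echo '[[-0.001,0,0.002,0,0.025],[0,0,0,0,0.025]]' | python3 jog.py | grep -E "pos|force"
```

```text
position: [0.5046, 0.1541, 0.1023]
force: [-0.4, -4.2, 5.1]
grip_force: 44.5
```

```bash
echo '[[-0.001,0,0.002,0,0.025],[0,0,0,0,0.025]]' | python3 jog.py | grep -E "pos|force"
```

```text
position: [0.5048, 0.1536, 0.101]
force: [-5.1, -0.5, 22.9]
grip_force: 46.4
```

```bash
echo '[[-0.0008,0,0.0015,0,0.025],[0,0,0,0,0.025]]' | python3 jog.py | grep -E "pos|force"
echo '[[0.0005,0,-0.001,0,0.025],[0,0,0,0,0.06],[0,0,0,0,0.06],[0,0,0,0,0.06],[0,0,-0.03,0,0.06],[0,0,-0.05,0,0.06],[0,0,-0.05,0,0.06],[0,0,-0.05,0,0.06],[0.03,0.05,0,0,0.06],[0.02,0.055,0,0,0.06],[0,0.04,0,0,0.06],[0,0,0,0,0.06]]' | python3 jog.py
python3 - <<'E'
from h import *
def F(x,y,z):
    a=.164;return [.5225+x*np.cos(a)-y*np.sin(a),.1708+x*np.sin(a)+y*np.cos(a),z]
for e in(F(-.02,-.009,.120),F(-.1,0,.052)):
  for n in("side","top"):
    c=arm.get_calibration(n);im=arm.grab_frame(n).astype(int);u,v=proj(c,e);print(n,np.round(e,3),round(u,1),round(v,1))
    u,v=round(u),round(v);r=15
    sub=im[v-r:v+r+1,u-r:u+r+1].max(2)
    print("\n".join("".join("#" if q<62 else "+" if q<80 else "." for q in row) for row in sub))
im=np.hstack([cv2.resize(arm.grab_frame(n)[y:y+100,x:x+100],(400,400)) for n,y,x in(("top",165,195),("side",235,250))]);cv2.imwrite("pics/final.png",im)
E
```

```text
position: [0.5049, 0.1534, 0.1005]
force: [-12.1, 6.4, 44.6]
grip_force: 48.7
t: 32.33
position: [0.641, 0.2264, 0.2778]
ee_rot: [0.646, 0.763, -0.0, -0.0]
force: [-0.1, 0.2, -0.2]
finger_gap: 0.06
grip_force: 0.0
side [0.504 0.159 0.12 ] 303.5 273.6
...............................
...............................
...............................
...............................
...............................
...............................
...............................
...............................
.........++++..................
........+++++++++++++..........
............++.+++++++++.......
...................+.++#+......
.......+...............++......
.......++..............#+......
........+++.++.........#+...+..
.......++++++++.+....++#.....+.
.......+#+++++++++++.+++.......
.......+#++#++++++++++#........
.......+##++###+#+++++#........
........++####+########........
................+#####+........
....................++.........
...............................
...............................
...............................
...............................
.................
[... 2527 characters left out ...]
...++++#++....+##+#+###+####
......+++++++....+##########+##
......+++#+#+...+#####+###+###+
......+++#####+########+##+#++#
......++++#############+#+#####
......++###############+++###+#
.....+++##############+#+##+###
.....+++#################+##+##
.....+#++##############+####+##
....++++##############+#+######
....++++++##################+##
........++###########+###+###+#
........++++#++###+###+########
........+++#++##+#######+######
.........+++####+######+#######
.........+##++++#++##+####+####
.........+++++#++###+##+##+####
.........++#+++++++#++#########
..........+++#+++####+#+####+#+
..........++++#++++##+++#####+#
...........+++#+#++##+#########
...........++#++###+######++###
```

Both knobs sit within about 1 px of where the shut cover and the fully-down clamp should put them, and the arm is clear. I'm handing in.

```bash
python3 -c "
from workcell import arm
print(arm.close_job())"
```

```text
the job is handed in; nothing more can be done
None
```

I handed the job in at about 33 s: the cover swung freely back to its stop, the ribbed casting lies flat in the nest and released, and the cover was then shut and the side clamp brought fully down onto it; I have no verdict from the judge.

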